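# Weight the stand and press the bud vase into its sprung ring

## Task

Get the vase stand ready for fixing: first lower the grey stone ball gently into the deep clay pot of the stand, right to the bottom before letting go, and leave it there as the counterweight. Then take the round-bottomed white bud vase, set it gently upright into the sprung steel ring of the stand, press it down until the ring is fully home, level with the rim of its tube, and finish while still holding it pressed down and upright, so that a colleague can fasten it; do not let go. Leave the pipe fitting, the green leaf block and the phone alone.

Things in the scene. Friction and masses are not known exactly. Their poses are not given: they have to be found in the camera images.
- stand: Vase stand, fixed to the table: wooden board 160 (x) by 275 (y) by 12 mm high, carrying an aluminium tube (104 mm outside diameter, 60 mm high, at y = +70 mm) with the sprung ring in its mouth, and a terracotta pot (at y = -60 mm). Origin on the table under the board, on the line through both axes; z up, y from pot to tube. The tube's rim is 72 mm above the table.
- pot_floor (a point): Centre of the inner floor of the terracotta pot, 16 mm above the table. The pot is open at the top: 132 mm inside diameter, 140 mm outside, 71 mm deep inside (rim 87 mm above the table).
- ring_top (a point): Centre of the top face of the sprung steel ring (round bar 10 mm thick, 84 mm outside diameter, 64 mm hole, horizontal). It moves with the ring: 92 mm above the table when free, 72 mm when fully home (level with the tube's rim). The globe of the vase sits in the hole, its centre 17.4 mm above this point, its underside 20.6 mm below it.
- ring (a joint): How far the ring is pressed down, m: 0 free, 0.020 fully home against its stop. Spring: it begins to move at about 4 N and needs about 11 N in all when fully home, the weight of vase (about 2.4 N) included; it rises again if not held down.
- vase: Loose white ceramic round-bottomed bud vase, about 0.24 kg (varies): globe 76 mm diameter with an upright neck 28 mm in diameter, from 72 to 136 mm above the lowest point, and a lip 34 mm in diameter at the top (total height 144 mm). Bottom-heavy. Origin at the lowest point of the globe, z up along the neck. It starts upright in the cork ring, its lowest point about 7 mm above the table.
- vase_globe (a point): Centre of the vase's globe, 38 mm above its lowest point.
- vase_neck (a point): Point on the neck's axis, 108 mm above the vase's lowest point: a good place to grip.
- ball_center (a point): Centre of the grey stone ball, 50 mm diameter, about 0.17 kg (varies). It starts on the small wooden ring, its centre about 28 mm above the table. Loose.
- cork_ring: Cork ring, 86 mm outside, 20 mm high, fixed to the table, in which the vase starts. Origin at the centre of its underside.
- wood_ring: Small wooden ring, 48 mm outside, 10 mm high, fixed to the table, on which the ball starts. Origin at the centre of its underside.
- tee: Bystander: loose blue plastic pipe tee, 90 mm long along x, 80 mm high, about 40 mm wide. Origin at the centre of its underside.
- leaf_base: Bystander: round green block of leaf layers, 120 mm diameter, 50 mm high. Origin at the centre of its underside.
- phone: Bystander: black phone lying flat, 150 (x) by 73 by 9 mm. Origin at the centre of its underside.
Mind the look-alikes: they are no part of the job. There is more than one size of the part that bears ball_center; the job needs the middle-sized.

How it is judged:
On the way, in this order (a step that is already met when the one before it is completed fails the run):
1. the ball has been lowered to within 7 mm of the pot's floor while still held by the fingers (horizontal distance between ball_center and pot_floor below 0.045 m and z of ball_center in the frame of pot_floor below 0.032 m and contact force between ball and the fingers above 0.5 N), for 0.05 s.
2. the ball lies released and still on the pot's floor (horizontal distance between ball_center and pot_floor below 0.045 m and z of ball_center in the frame of pot_floor below 0.032 m and contact force between ball and the fingers below 0.05 N and contact force between ball and the arm below 0.05 N and linear speed of ball below 0.03 m/s), for 0.1 s.
3. the vase sits upright in the sprung ring (distance between vase_globe and ring_top below 0.024 m and horizontal distance between vase_globe and ring_top below 0.006 m and angle between vase's own z axis and vertical below 0.15 rad), for 0.05 s.
At the end, for the whole second after the job is handed in: The robot holds the vase pressed down: ring at least 17.5 mm of its 20 mm down, vase upright within 7 degrees, still, its globe seated in the ring (centred within 6 mm), the robot pushing on it with over 2 N; the ball lies untouched on the pot's floor (distance between vase_globe and ring_top below 0.024 m and horizontal distance between vase_globe and ring_top below 0.006 m and horizontal distance between ball_center and pot_floor below 0.045 m and z of ball_center in the frame of pot_floor below 0.032 m and value of joint ring above 0.0175 m and angle between vase's own z axis and vertical below 0.12 rad and linear speed of vase below 0.01 m/s and (contact force between vase and the fingers above 2 N or contact force between vase and the arm above 2 N) and contact force between ball and the fingers below 0.05 N and contact force between ball and the arm below 0.05 N); the arm keeps its last pose, push and grip.
It fails at once if the pipe fitting is moved more than 30 mm (distance of tee from where it was at the start of the episode above 0.03 m).
It fails at once if the leaf block is moved more than 30 mm (distance of leaf_base from where it was at the start of the episode above 0.03 m).
It fails at once if the phone is moved more than 30 mm (distance of phone from where it was at the start of the episode above 0.03 m).
It fails at once if the vase is banged or forced into the stand with more than 45 N (contact force between vase and stand above 45 N).
It fails at once if the ball is banged into the stand with more than 45 N (contact force between ball and stand above 45 N).
It also fails if it takes over 64 s, if anything falls off the work surface, if the arm or the gripper's body presses on something with over 40 N, if the wrist force passes 120 N, or if a joint passes its speed limit or range.

## Robot

A 7-joint arm with a two-finger parallel gripper is mounted at the origin on the work surface. World frame = base frame: x ahead of the robot, y to its left, z up, the work surface at z = 0. Lengths are in m, angles in rad, forces in N, time in s.
With the tool pointing down it reaches from about 0.4 to 0.85 m from the base axis. Payload 10.4 kg.
Tool frame: the origin (TCP) lies at the very end of the fingers, on their centre line; the grasp point (between the pads) lies 19 mm behind it; z points along the fingers, y is the line along which they close (so a half turn about z gives the same grasp; the last joint's range is limited). The gripper opens to 87 mm and grips with 3 to 60 N. Pads are 19 mm wide; open, the fingers measure 117 mm over their backs; the gripper's body (75 mm by 190 mm) begins 51 mm behind the grasp point.
Start: joints at [-1.269, 0.332, -0.065, 1.46, 0.022, 1.35, -0.088], TCP at [0.199, 0.592, 0.223] pointing down, gripper open.
Joint ranges: [-2.6, 2.6], [-0.5, 2.12], [-1.47, 1.34], [0.16, 2.42], [-1.27, 4.41], [0.06, 2.06], [-2.6, 2.6]. Speed limits (rad/s): [2.22, 2.22, 2.79, 2.79, 3.14, 3.14, 3.14].

## Interface

Orientations are given as a unit quaternion [x, y, z, w].
In Python, from bench import * gives the robot as it stands.
- The arm moves only by the tool step_arm, never from a script. Its arguments are lists of equal length, an entry for each row: "delta_pos": the shift along the world's x, y, z in units of 25 mm (1.0 is 25 mm), a list of three; "turn": the turn about the world's z in units of 0.12 rad (1.0 is 0.12 rad). In form: {"delta_pos": [[tx, ty, tz], ...], "turn": [turn, ...]}. A call has 1 to 12 rows; each row shifts and turns the commanded pose from where the row before left it; what a row does not reach is not made up. A row lasts 1/10 s, in which the tool goes at most 50 mm and 8.59 degrees, less where a joint would pass 70% of its speed; a pose out of reach is approached as far as the arm can. A call with a number of a shift or a turn outside -1 to 1 is refused whole. A call with a gripper value outside its range is refused whole. "grip" is the closure, from 0 (fully open) to 1 (shut), set as the call begins (left out, the last holds). The fingers move at their own pace and stop on an object; "newtons" is the grip in N (left out, the last holds). Time passes only in rows, so rows that do not move let the fingers close. It gives the time, the measured TCP pose, the force, the opening and the grip force at its end, in the units of the state.
- read_state(): the state, without advancing time (a new reading comes with each control period).
- camera(name): name is "side" or "top" or "wrist"; returns a dict with "image" (420x560x3 uint8, red, green, blue), "z_map" (420x560 float32, m along the optical axis (not along the pixel's ray), 0 where there is no reading), "mtx" (3x3 intrinsics, pixels), "view" (4x4, takes a point from world to camera coordinates). Camera axes: x right, y up, looking along -z (the intrinsics and any distortion apply to the point x, -y, -z); pixel columns grow to the right and rows downward; lengths in m; the calibration is good to about 2 mm. A picture is of the moment at which its call begins.
- close_job(): hands the job in; it is judged then, once.
The state is a dict: "time": time; "joint_positions": joint angles; "joint_vel": joint speeds; "joint_torque": joint torques, N m; "ee_pos": TCP position; "eef_rot": TCP orientation; "ft_force": force on the tool from outside, world axes, zero at the start; "torque": the same for the moment, N m; "width": finger opening in m; "grip_force": force on a finger pad.
Only numpy, scipy, OpenCV 4.12 (cv2) and the standard library are available. Lean on these libraries where they do the work, as an engineer would, in place of code of your own. Each camera call takes 0.05 s, during which the arm holds its last target. There are 200 camera calls.

## Working session

There is one attempt and no reset: what is moved stays moved. The work goes in short steps, Python scripts to look and compute and a tool call to move; the robot and the scene stay as the last step left them, time stands still between calls to the robot, and variables do not carry over. Pictures are saved under pics/ and viewed, at most 10 in all, crops included, and the job is handed in when it is done.

Besides the shell and the picture viewer there is one more tool, called after "Emit:" in YAML: its name, and indented under it one key for each argument. step_arm: Moves the arm, as the interface text tells. Shifts and turns lie within -1 to 1; 1 stands for 25 mm of shift or 0.12 rad of turn. Its arguments: {"type":"object","properties":{"delta_pos":{"type":"array"},"turn":{"type":"array"},"grip":{"type":"number"},"newtons":{"type":"number"}},"required":["delta_pos","turn"]}

```bash
mkdir -p pics; cat > h.py <<'E'
from bench import *
import numpy as np, cv2
def pts(c):
    h,w=c["z_map"].shape; v,u=np.mgrid[:h,:w]; K=c["mtx"]; z=c["z_map"]
    x=(u-K[0,2])/K[0,0]*z; y=(v-K[1,2])/K[1,1]*z
    P=np.stack([x,-y,-z,np.ones_like(z)],-1)@np.linalg.inv(c["view"]).T
    P=P[...,:3]; P[z==0]=np.nan; return P
def save(n,im): cv2.imwrite("pics/"+n,np.ascontiguousarray(im[...,::-1]))
E
python3 - <<'E'
from h import *
s=read_state(); print(s["ee_pos"],s["eef_rot"],s["width"],s["time"])
for n in("top","side"):
    c=camera(n); save(n+"0.png",c["image"]); np.savez(n+"0.npz",P=pts(c),im=c["image"])
E
```

```text
[0.19929304 0.59195563 0.22173494] [ 1.61643092e-01  9.86849011e-01 -7.30714716e-04 -8.01883463e-05] 0.08686763140403891 0.0
```

View pics/top0.png

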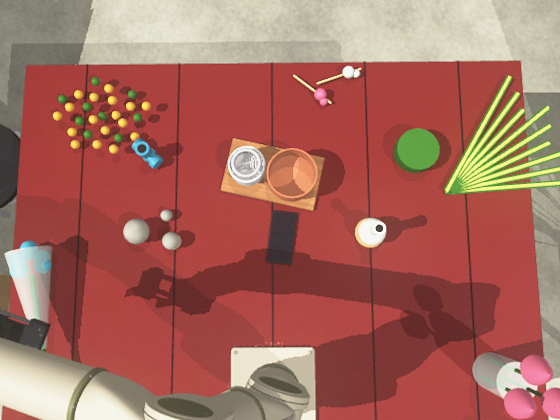

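View pics/side0.png

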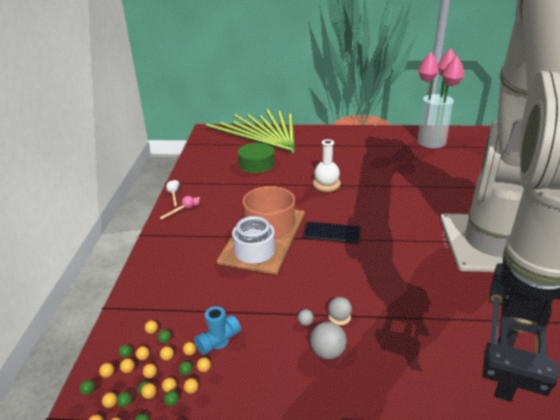

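Top view: there are three grey balls, large at (136,231), small at (166,215) and middle at (171,241). The middle one sits on the small wooden ring (side view 340,309), so it fits the description. The stand has its tube at (246,165) and pot at (292,173). The vase is at (371,232) and the phone at (282,237). I'll measure these and confirm the ball in a crop.

```bash
cat >> h.py <<'E'
from scipy.optimize import least_squares
def sph(Q,r=None):
    c0=np.r_[np.median(Q,0)-[0,0,.01],.025]
    f=lambda p:np.linalg.norm(Q-p[:3],axis=1)-(p[3] if r is None else r)
    s=least_squares(f,c0,loss="soft_l1",f_scale=.002); return s.x.round(4),np.abs(s.fun).mean()
def circ(Q):
    f=lambda p:np.hypot(Q[:,0]-p[0],Q[:,1]-p[1])-p[2]
    return least_squares(f,np.r_[Q[:,:2].mean(0),.05],loss="soft_l1",f_scale=.002).x.round(4)
E
python3 - <<'E'
from h import *
d=np.load("top0.npz");P=d["P"];im=d["im"]; e=np.load("side0.npz");S=e["P"]
def near(P,xy,r,z0,z1):
    m=(np.hypot(P[...,0]-xy[0],P[...,1]-xy[1])<r)&(P[...,2]>z0)&(P[...,2]<z1); return P[m]
for n,(u,v) in dict(big=(136,231),small=(166,215),mid=(171,241)).items():
    p=P[v,u]; 
    for A in(P,S):
        Q=near(A,p,.05 if n=='big' else .028,.014,.2); print(n,p.round(3),len(Q),sph(Q) if len(Q)>20 else '')
for n,(u,v,r,z0,z1) in dict(potrim=(292,173,.085,.08,.1),tuberim=(246,165,.06,.066,.076),ring=(246,165,.05,.085,.1)).items():
    p=P[v,u]
    for A in (P,S):
        Q=near(A,p,r,z0,z1); print(n,p.round(3),len(Q),circ(Q) if len(Q)>20 else '')
p=P[232,368]
for A in (P,S):
    Q=near(A,p,.06,.03,.07); print("globe",p.round(3),len(Q),sph(Q,.038))
    Q=near(A,p,.06,.09,.16);print("neck",len(Q),Q.mean(0),circ(Q) if len(Q)>20 else '')
for n,(u,v) in dict(phone=(282,237),tee=(148,152),leaf=(417,150)).items(): print(n,P[v,u].round(3))
m=cv2.inRange(im,(120,70,20),(230,180,110)); m[:130]=0;m[:,:215]=0;m[:,330:]=0;m[215:]=0
c=max(cv2.findContours(m,0,2)[0],key=cv2.contourArea); b=cv2.boxPoints(cv2.minAreaRect(c)); print(b)
save("crop.png",np.hstack([cv2.resize(im[200:260,110:200],(390,260),interpolation=2),cv2.resize(e["im"][285:370,280:400],(390,260),interpolation=2)]))
E
```

```text
big [0.436 0.374 0.065] 523 (array([0.4402, 0.3824, 0.0367, 0.035 ]), np.float64(0.0017207515149143425))
big [0.436 0.374 0.065] 1043 (array([0.4391, 0.3823, 0.0354, 0.0356]), np.float64(0.0009668932095934103))
small [0.485 0.301 0.024] 110 (array([0.487 , 0.3034, 0.0181, 0.0158]), np.float64(0.0015104376788664825))
small [0.485 0.301 0.024] 174 (array([0.4864, 0.3038, 0.0168, 0.0162]), np.float64(0.0010771409006166232))
mid [0.409 0.279 0.049] 236 (array([0.4133, 0.2858, 0.0294, 0.0238]), np.float64(0.0017365765158621745))
mid [0.409 0.279 0.049] 281 (array([0.4119, 0.2859, 0.0285, 0.0242]), np.float64(0.0010741987018527332))
potrim [ 0.606 -0.06   0.016] 254 [ 0.5938 -0.0562  0.0676]
potrim [ 0.606 -0.06   0.016] 304 [ 0.5934 -0.0541  0.0674]
tuberim [0.631 0.074 0.013] 203 [0.6227 0.0701 0.0491]
tuberim [0.631 0.074 0.013] 289 [0.622  0.0741 0.047 ]
ring [0.631 0.074 0.013] 284 [0.6227 0.0702 0.037 ]
ring [0.631 0.074 0.013] 281 [0.6221 0.0742 0.0369]
globe [ 0.428 -0.263  0.078] 245 (array([ 0.4346, -0.2786,  0.0432,  0.025 ]), np.float64(0.0010569209989494417))
neck 163 [ 0.433726   -0.2763115   0.14398605] [ 0.4342 -0.2771  0.0123]
globe [ 0.428 -0.263  0.078] 308 (array([ 0.4338, -0.2784,  0.0432,  0.025 ]), np.float64(0.001946362431624842))
neck 210 [ 0.43377779 -0.26916574  0.12580065] [ 0.4337 -0.2772  0.0134]
phone [ 0.421 -0.029  0.01 ]
tee [0.659 0.347 0.067]
leaf [ 0.662 -0.413  0.053]
[[215. 138.]
 [329. 138.]
 [329. 214.]
 [215. 214.]]
```

View pics/crop.png

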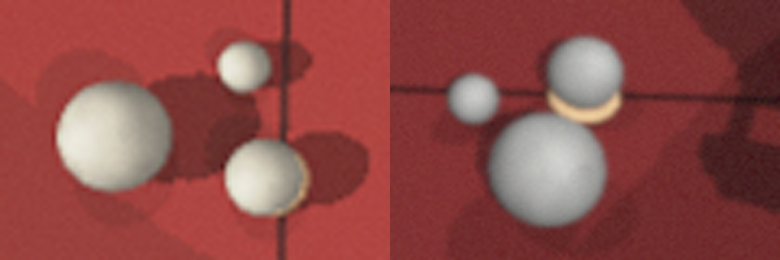

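The crop confirms it: the middle-sized ball is the one sitting on the pale wooden ring (crop 265,178 left; 585,75 right). I'll quickly check the translucent object near the arm before moving.

```bash
python3 - <<'E'
from h import *
P=np.load("top0.npz")["P"]
for u,v in((28,245),(30,270),(35,300),(20,328),(40,335),(60,380)):print(u,v,P[v,u].round(3))
E
```

```text
28 245 [0.397 0.649 0.111]
30 270 [0.331 0.641 0.107]
35 300 [0.252 0.63  0.092]
20 328 [0.204 0.541 0.343]
40 335 [0.188 0.5   0.335]
60 380 [0.159 0.31  0.676]
```

Emit:
step_arm:
  delta_pos:
    - [0.4, -1, 0]
    - [0.6, -1, 0]
    - [0.7, -1, 0]
    - [0.7, -1, 0]
    - [0.7, -1, 0]
    - [0.7, -1, 0]
    - [0.7, -1, -0.4]
    - [0.8, -1, -0.4]
    - [0.8, -1, -0.4]
    - [0.8, -1, -0.4]
    - [0.8, -1, -0.4]
    - [0.8, -1, -0.4]
  turn: [-0.32, -0.32, -0.32, -0.32, -0.32, -0.32, -0.32, -0.32, -0.32, -0.32, -0.32, -0.32]

```text
time: 1.3
ee_pos: [0.4124, 0.2911, 0.162]
eef_rot: [0.383, 0.924, -0.0, -0.0]
ft_force: [0.3, 0.1, 0.0]
width: 0.0867
grip_force: 0.0
```

Emit:
step_arm:
  delta_pos:
    - [0, -0.2, -0.6]
    - [0, 0, -0.8]
    - [0, 0, -0.8]
    - [0, 0, -0.8]
    - [0, 0, -0.8]
    - [0, 0, -0.7]
    - [0, 0, -0.6]
    - [0, 0, -0.4]
    - [0, 0, -0.3]
    - [0, 0, -0.12]
    - [0, 0, 0]
  turn: [0, 0, 0, 0, 0, 0, 0, 0, 0, 0, 0]

```text
time: 2.4
ee_pos: [0.412, 0.2873, 0.0146]
eef_rot: [0.383, 0.924, -0.0, -0.0]
ft_force: [0.4, 0.6, 0.4]
width: 0.0871
grip_force: 0.0
```

Emit:
step_arm:
  delta_pos:
    - [0, 0, 0]
    - [0, 0, 0]
    - [0, 0, 0]
    - [0, 0, 0]
    - [0, 0, 0]
    - [0, 0, 0]
    - [0, 0, 0]
  turn: [0, 0, 0, 0, 0, 0, 0]
  grip: 1
  newtons: 20

```text
time: 3.1
ee_pos: [0.411, 0.2864, 0.0145]
eef_rot: [0.383, 0.924, -0.001, -0.001]
ft_force: [-3.9, -4.4, 7.2]
width: 0.049
grip_force: 20.0
```

Emit:
step_arm:
  delta_pos:
    - [0, 0, 0.3]
    - [0, 0, 0.6]
    - [0, 0, 1]
    - [0, 0, 1]
    - [0, 0, 1]
    - [0, 0, 1]
    - [0, -0.3, 1]
    - [0.4, -0.8, 0.9]
    - [0.5, -1, 0.2]
    - [0.5, -1, 0]
    - [0.5, -1, 0]
    - [0.5, -1, 0]
  turn: [0, 0, 0, 0, -0.6, -0.6, -0.6, -0.6, -0.6, -0.6, -0.6, -0.6]

```text
time: 4.3
ee_pos: [0.4724, 0.1569, 0.1884]
eef_rot: [0.632, 0.775, -0.001, -0.0]
ft_force: [-0.7, 0.4, -1.5]
width: 0.0492
grip_force: 20.0
```

Emit:
step_arm:
  delta_pos:
    - [0.5, -1, 0]
    - [0.5, -1, 0]
    - [0.5, -1, 0]
    - [0.6, -1, 0]
    - [0.6, -1, 0]
    - [0.6, -1, 0]
    - [0.6, -1, 0]
    - [0.6, -0.8, 0]
    - [0.4, -0.4, 0]
    - [0, 0, 0]
  turn: [-0.6, -0.6, -0.6, -0.6, -0.6, -0.6, 0, 0, 0, 0]

```text
time: 5.3
ee_pos: [0.5948, -0.0477, 0.1887]
eef_rot: [0.783, 0.622, -0.001, 0.0]
ft_force: [0.2, -1.4, -1.5]
width: 0.0487
grip_force: 20.0
```

```bash
python3 - <<'E'
from h import *
s=read_state();t=s["ee_pos"];print(t,s["eef_rot"],s["width"])
c=camera("side");S=pts(c);save("side1.png",c["image"])
for w in("side","top"):
    P=S if w=="side" else pts(camera(w))
    m=(np.hypot(P[...,0]-t[0],P[...,1]-t[1])<.06)&(P[...,2]>.15)&(P[...,2]<.26)
    print(w,m.sum())
    Q=P[m&(P[...,2]<t[2]+.002)]; print(Q.mean(0) if len(Q) else '')
    m=(np.hypot(P[...,0]-.594,P[...,1]+.055)<.085)&(P[...,2]>.08)&(P[...,2]<.1);print(m.sum(),circ(P[m]) if m.sum()>30 else '')
E
```

```text
[ 0.59478515 -0.04773527  0.18865642] [ 7.82675170e-01  6.22429642e-01 -9.04520442e-04  3.19214611e-04] 0.048685557398268464
side 562
[ 0.59449925 -0.03366033  0.18827752]
317 [ 0.5934 -0.0543  0.0678]
top 0

53 [ 0.5945 -0.0516  0.0719]
```

View pics/side1.png

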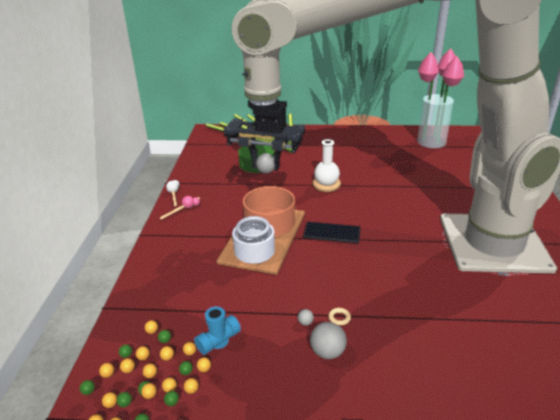

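The ball is in the fingers (265,162), above the pot (268,205); its wooden ring (340,316) is empty. Now lowering.

Emit:
step_arm:
  delta_pos:
    - [0, -0.28, -0.5]
    - [0, 0, -0.8]
    - [0, 0, -0.8]
    - [0, 0, -0.8]
    - [0, 0, -0.8]
    - [0, 0, -0.8]
    - [0, 0, -0.6]
    - [0, 0, -0.5]
    - [0, 0, -0.3]
    - [0, 0, -0.2]
    - [0, 0, -0.1]
    - [0, 0, 0]
  turn: [0, 0, 0, 0, 0, 0, 0, 0, 0, 0, 0, 0]

```text
time: 6.6
ee_pos: [0.5946, -0.0522, 0.0347]
eef_rot: [0.781, 0.624, 0.0, 0.0]
ft_force: [-0.3, 0.2, -1.5]
width: 0.049
grip_force: 20.0
```

Emit:
step_arm:
  delta_pos:
    - [0, 0, -0.05]
    - [0, 0, -0.05]
    - [0, 0, -0.05]
    - [0, 0, -0.05]
    - [0, 0, 0]
  turn: [0, 0, 0, 0, 0]

```text
time: 7.1
ee_pos: [0.5943, -0.0521, 0.0294]
eef_rot: [0.781, 0.624, -0.0, -0.0]
ft_force: [0.5, 0.1, -1.1]
width: 0.0489
grip_force: 20.0
```

Emit:
step_arm:
  delta_pos:
    - [0, 0, -0.04]
    - [0, 0, -0.04]
    - [0, 0, -0.04]
    - [0, 0, 0]
    - [0, 0, 0]
  turn: [0, 0, 0, 0, 0]

```text
time: 7.6
ee_pos: [0.5946, -0.0521, 0.0272]
eef_rot: [0.781, 0.624, 0.0, -0.0]
ft_force: [-3.0, 0.4, 6.6]
width: 0.0487
grip_force: 20.0
```

Emit:
step_arm:
  delta_pos:
    - [0, 0, 0]
    - [0, 0, 0]
    - [0, 0, 0]
    - [0, 0, 0]
    - [0, 0, 0]
    - [0, 0, 0]
    - [0, 0, 0]
  turn: [0, 0, 0, 0, 0, 0, 0]
  grip: 0.22

```text
time: 8.3
ee_pos: [0.5944, -0.0522, 0.0266]
eef_rot: [0.781, 0.624, 0.0, 0.0]
ft_force: [0.5, 0.9, 0.2]
width: 0.0676
grip_force: 0.0
```

Emit:
step_arm:
  delta_pos:
    - [0, 0, 0.2]
    - [0, 0, 0.4]
    - [0, 0, 0.5]
    - [0, 0, 0.8]
    - [0, 0, 1]
    - [0, 0, 1]
    - [0, 0, 1]
    - [0, 0, 1]
    - [0, 0, 1]
    - [0, 0, 0.5]
  turn: [0, 0, 0, 0, 0, 0, 0, 0, 0, 0]

```text
time: 9.3
ee_pos: [0.5953, -0.0525, 0.215]
eef_rot: [0.781, 0.624, 0.002, 0.001]
ft_force: [1.0, -0.2, -0.2]
width: 0.0681
grip_force: 0.0
```

```bash
python3 - <<'E'
from h import *
w=camera("wrist");P=pts(w);t=camera("top");s=camera("side");T=pts(t)
save("c2.png",np.vstack([cv2.resize(w["image"],(400,300)),cv2.resize(t["image"][130:250,200:360],(400,300))]))
S=pts(s)
for n,A in(("wrist",P),("top",T)):
    m=(np.hypot(A[...,0]-.594,A[...,1]+.054)<.055)&(A[...,2]>.025)&(A[...,2]<.075)
    print(n,m.sum(),sph(A[m],.025) if m.sum()>30 else '')
for n,A in(("wrist",P),("top",T),("side",S)):
    for z0,z1,r in((.066,.078,.06),(.085,.1,.05)):
        m=(np.hypot(A[...,0]-.6223,A[...,1]-.072)<r)&(A[...,2]>z0)&(A[...,2]<z1); print(n,m.sum(),circ(A[m]) if m.sum()>30 else '')
E
```

```text
wrist 1712 (array([ 0.5942, -0.0518,  0.0414,  0.025 ]), np.float64(0.0003932423853461398))
top 0 
wrist 2163 [0.6204 0.07   0.0485]
wrist 3695 [0.6205 0.07   0.0365]
top 190 [0.6225 0.0703 0.049 ]
top 289 [0.6225 0.0701 0.037 ]
side 309 [0.6222 0.0741 0.0468]
side 281 [0.6222 0.0742 0.0369]
```

View pics/c2.png

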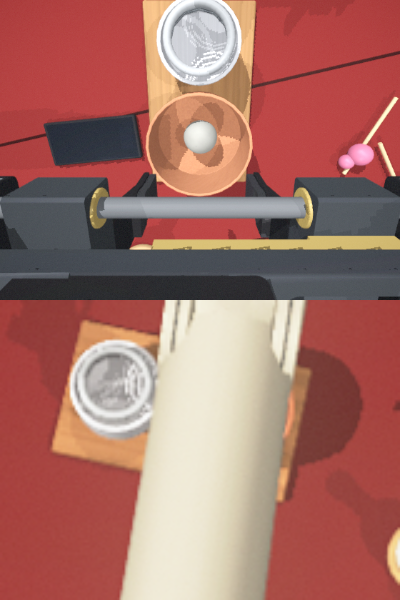

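The ball rests released in the centre of the pot (wrist view 200,137). The ring is at about (0.6215, 0.071). Next is the vase.

Emit:
step_arm:
  delta_pos:
    - [-0.4, -0.5, 0]
    - [-0.6, -0.8, 0]
    - [-0.7, -1, 0]
    - [-0.7, -1, 0]
    - [-0.7, -1, 0]
    - [-0.7, -1, 0]
    - [-0.7, -1, 0]
    - [-0.7, -1, 0]
    - [-0.6, -0.9, 0]
    - [-0.4, -0.6, 0]
    - [-0.24, -0.18, 0]
    - [0, 0, 0]
  turn: [0, 0, 0, 0, 0, 0, 0, 0, 0, 0, 0, 0]
  grip: 0

```text
time: 10.65
ee_pos: [0.4319, -0.2772, 0.2108]
eef_rot: [0.782, 0.623, -0.0, -0.001]
ft_force: [0.1, -0.6, 0.4]
width: 0.087
grip_force: 0.0
```

```bash
python3 - <<'E'
from h import *
print(read_state()["ee_pos"])
for n in("wrist","side"):
    P=pts(camera(n)); d=np.hypot(P[...,0]-.434,P[...,1]+.278)
    m=(d<.03)&(P[...,2]>.145)&(P[...,2]<.16); print(n,"lip",m.sum(),P[m].mean(0), P[m].max(0),P[m].min(0),circ(P[m]) if m.sum()>20 else '')
    m=(d<.03)&(P[...,2]>.09)&(P[...,2]<.14); print("neck",m.sum(),circ(P[m]) if m.sum()>20 else '')
E
```

```text
[ 0.43190756 -0.27718601  0.21082398]
wrist lip 1620 [ 0.43212907 -0.27726428  0.15150069] [ 0.44858296 -0.26082244  0.15388942] [ 0.41539485 -0.29476256  0.14829064] [ 0.432  -0.2775  0.0118]
neck 360 [ 0.432  -0.2779  0.014 ]
side lip 58 [ 0.43372932 -0.27560353  0.14949694] [ 0.4489736  -0.2594077   0.15335773] [ 0.4192726  -0.29849219  0.14602786] [ 0.4344 -0.2766  0.0127]
neck 135 [ 0.4337 -0.2765  0.0129]
```

Emit:
step_arm:
  delta_pos:
    - [0, 0, -0.4]
    - [0, 0, -0.6]
    - [0, 0, -0.7]
    - [0, 0, -0.7]
    - [0, 0, -0.7]
    - [0, 0, -0.6]
    - [0, 0, -0.4]
    - [0, 0, -0.25]
    - [0, 0, -0.1]
    - [0, 0, 0]
  turn: [0, 0, 0, 0, 0, 0, 0, 0, 0, 0]

```text
time: 11.75
ee_pos: [0.4335, -0.2766, 0.1003]
eef_rot: [0.781, 0.624, -0.0, 0.0]
ft_force: [0.0, -0.4, 0.0]
width: 0.0869
grip_force: 0.0
```

Emit:
step_arm:
  delta_pos:
    - [0, 0, 0]
    - [0, 0, 0]
    - [0, 0, 0]
    - [0, 0, 0]
    - [0, 0, 0]
    - [0, 0, 0]
    - [0, 0, 0]
    - [0, 0, 0]
    - [0, 0, 0]
    - [0, 0, 0]
  turn: [0, 0, 0, 0, 0, 0, 0, 0, 0, 0]
  grip: 1
  newtons: 40

```text
time: 12.75
ee_pos: [0.4334, -0.2767, 0.1003]
eef_rot: [0.781, 0.624, 0.0, 0.0]
ft_force: [0.3, -0.2, 0.8]
width: 0.0306
grip_force: 40.0
```

Emit:
step_arm:
  delta_pos:
    - [0, 0, 0.2]
    - [0, 0, 0.4]
    - [0, 0, 0.6]
    - [0, 0, 0.7]
    - [0, 0, 0.8]
    - [0, 0, 0.8]
    - [0, 0, 0.7]
    - [0, 0, 0.5]
    - [0, 0, 0.3]
    - [0, 0, 0]
  turn: [0, 0, 0, 0, 0, 0, 0, 0, 0, 0]

```text
time: 13.75
ee_pos: [0.4338, -0.2768, 0.2261]
eef_rot: [0.781, 0.624, 0.0, 0.001]
ft_force: [-0.3, -0.5, -2.5]
width: 0.0306
grip_force: 40.0
```

Emit:
step_arm:
  delta_pos:
    - [0.2, 0.4, 0]
    - [0.4, 0.7, 0]
    - [0.5, 0.9, 0]
    - [0.5, 1, 0]
    - [0.5, 1, 0]
    - [0.5, 1, 0]
    - [0.5, 1, 0]
    - [0.5, 1, 0]
    - [0.5, 1, 0]
    - [0.5, 1, 0]
    - [0.5, 1, 0]
    - [0.5, 1, 0]
  turn: [0, 0, 0, 0, 0, 0, 0, 0, 0, 0, 0, 0]

```text
time: 14.95
ee_pos: [0.5733, 0.0005, 0.2241]
eef_rot: [0.781, 0.624, -0.001, -0.001]
ft_force: [0.7, 0.2, -3.3]
width: 0.0303
grip_force: 40.0
```

Emit:
step_arm:
  delta_pos:
    - [0.6, 0.9, 0]
    - [0.6, 0.8, 0]
    - [0.5, 0.6, 0]
    - [0.4, 0.4, 0]
    - [0.2, 0.2, 0]
    - [0, 0, 0]
    - [0, 0, 0]
  turn: [0, 0, 0, 0, 0, 0, 0]

```text
time: 15.65
ee_pos: [0.6304, 0.0703, 0.2248]
eef_rot: [0.782, 0.624, -0.001, -0.0]
ft_force: [-1.2, -1.4, -2.1]
width: 0.031
grip_force: 40.0
```

```bash
cat > look.py <<'E'
from h import *
import sys
t=read_state()["ee_pos"];print(t); b=t[2]-.093
c=camera("side");save(sys.argv[1],cv2.resize(c["image"][100:290,170:350],(560,590)))
for n in("side","wrist"):
    P=pts(c if n=="side" else camera(n)); d=np.hypot(P[...,0]-t[0],P[...,1]-t[1])
    m=(d<.042)&(P[...,2]>b+.022)&(P[...,2]<b+.07)&(P[...,2]>.096)
    print(n,m.sum(),"globe",sph(P[m],.038) if m.sum()>40 else '')
    m=(d<.03)&(P[...,2]>b+.136)&(P[...,2]<b+.15);print("lip",m.sum(),P[m].mean(0).round(4),P[m].max(0).round(4))
    m=(d<.03)&(P[...,2]>b+.074)&(P[...,2]<b+.088);print("lowneck",m.sum(),circ(P[m]) if m.sum()>20 else '')
E
python3 look.py s3.png
```

```text
[0.63044608 0.07031734 0.22481938]
side 620 globe (array([0.6307, 0.0667, 0.1689, 0.025 ]), np.float64(0.0012199540705698936))
lip 164 [0.633  0.0748 0.2743] [0.6602 0.0897 0.2816]
lowneck 56 [0.6306 0.0674 0.0141]
wrist 4418 globe (array([0.6288, 0.067 , 0.1698, 0.025 ]), np.float64(0.00033691509330135375))
lip 3016 [0.6292 0.0673 0.2763] [0.6508 0.0857 0.2818]
lowneck 342 [0.6291 0.0678 0.014 ]
```

View pics/s3.png

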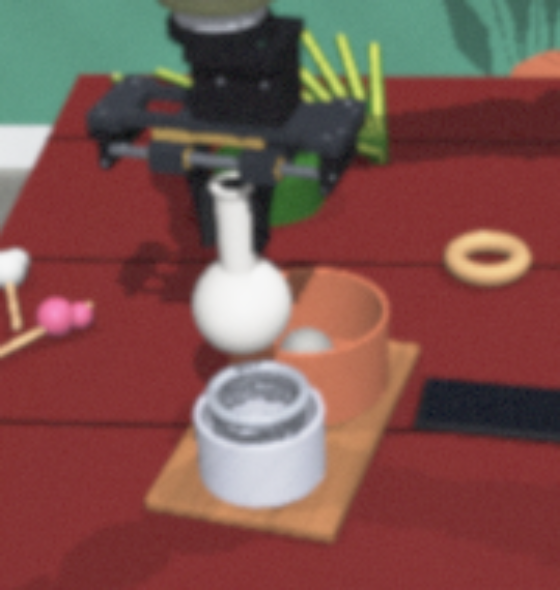

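The vase hangs upright (globe at 243,303), about 8 mm too far in x relative to the ring (260,385). Correcting that and lowering.

Emit:
step_arm:
  delta_pos:
    - [-0.33, 0.13, 0]
    - [0, 0, -0.3]
    - [0, 0, -0.4]
    - [0, 0, -0.4]
    - [0, 0, -0.3]
    - [0, 0, -0.2]
    - [0, 0, -0.2]
    - [0, 0, -0.1]
    - [0, 0, 0]
    - [0, 0, 0]
  turn: [0, 0, 0, 0, 0, 0, 0, 0, 0, 0]

```text
time: 16.75
ee_pos: [0.6229, 0.0741, 0.1781]
eef_rot: [0.781, 0.624, 0.0, 0.0]
ft_force: [-0.1, -0.3, -2.2]
width: 0.0307
grip_force: 40.0
```

```bash
python3 look.py s4.png; python3 - <<'E'
from h import *
for n in("wrist","side"):
    A=pts(camera(n));m=(np.hypot(A[...,0]-.621,A[...,1]-.071)<.06)&(A[...,2]>.066)&(A[...,2]<.078); print(n,m.sum(),circ(A[m]) if m.sum()>30 else '')
E
```

```text
[0.62285129 0.07408949 0.17809852]
side 608 globe (array([0.6237, 0.072 , 0.1216, 0.025 ]), np.float64(0.0012512638581944737))
lip 154 [0.6263 0.0791 0.2275] [0.6519 0.0931 0.2349]
lowneck 53 [0.6236 0.0723 0.0139]
wrist 4544 globe (array([0.6216, 0.0727, 0.1229, 0.025 ]), np.float64(0.00033898222061754614))
lip 3024 [0.6216 0.0714 0.2294] [0.6432 0.0891 0.235 ]
lowneck 353 [0.6217 0.0728 0.014 ]
wrist 1348 [0.6208 0.0716 0.049 ]
side 233 [0.6225 0.072  0.0484]
```

Emit:
step_arm:
  delta_pos:
    - [-0.04, -0.05, 0]
    - [0, 0, -0.1]
    - [0, 0, -0.1]
    - [0, 0, -0.1]
    - [0, 0, -0.06]
    - [0, 0, -0.06]
    - [0, 0, -0.06]
    - [0, 0, -0.04]
    - [0, 0, 0]
    - [0, 0, 0]
  turn: [0, 0, 0, 0, 0, 0, 0, 0, 0, 0]

```text
time: 17.95
ee_pos: [0.6217, 0.0728, 0.1649]
eef_rot: [0.781, 0.624, 0.0, 0.0]
ft_force: [-0.2, 0.2, -2.2]
width: 0.0306
grip_force: 40.0
```

Emit:
step_arm:
  delta_pos:
    - [0, 0, -0.04]
    - [0, 0, -0.04]
    - [0, 0, -0.04]
    - [0, 0, -0.04]
    - [0, 0, 0]
    - [0, 0, 0]
  turn: [0, 0, 0, 0, 0, 0]

```text
time: 18.55
ee_pos: [0.6219, 0.0729, 0.1611]
eef_rot: [0.781, 0.624, 0.0, 0.0]
ft_force: [-0.1, -0.7, 1.8]
width: 0.0309
grip_force: 40.0
```

Emit:
step_arm:
  delta_pos:
    - [0, 0, -0.08]
    - [0, 0, -0.08]
    - [0, 0, -0.08]
    - [0, 0, -0.08]
    - [0, 0, -0.08]
    - [0, 0, -0.08]
    - [0, 0, -0.08]
    - [0, 0, -0.08]
    - [0, 0, 0]
    - [0, 0, 0]
  turn: [0, 0, 0, 0, 0, 0, 0, 0, 0, 0]

```text
time: 19.55
ee_pos: [0.6221, 0.0729, 0.1454]
eef_rot: [0.781, 0.624, 0.001, 0.0]
ft_force: [-0.3, -0.2, 6.8]
width: 0.0309
grip_force: 40.0
```

```bash
python3 look.py s5.png
```

```text
[0.6221119  0.07289167 0.14536824]
side 399 globe (array([0.6226, 0.0708, 0.0887, 0.025 ]), np.float64(0.0014710931949872424))
lip 142 [0.6256 0.0784 0.1951] [0.6519 0.0935 0.2021]
lowneck 52 [0.6227 0.0714 0.0134]
wrist 4206 globe (array([0.6206, 0.0708, 0.0902, 0.025 ]), np.float64(0.0003471441020231282))
lip 3008 [0.6207 0.0702 0.1967] [0.6423 0.0876 0.2024]
lowneck 351 [0.6207 0.0711 0.014 ]
```

Emit:
step_arm:
  delta_pos:
    - [0, 0, -0.05]
    - [0, 0, -0.05]
    - [0, 0, -0.04]
    - [0, 0, 0]
    - [0, 0, 0]
    - [0, 0, 0]
  turn: [0, 0, 0, 0, 0, 0]

```text
time: 20.25
ee_pos: [0.623, 0.073, 0.1437]
eef_rot: [0.781, 0.624, 0.002, 0.001]
ft_force: [-3.3, 0.1, 19.0]
width: 0.0308
grip_force: 40.0
```

Emit:
step_arm:
  delta_pos:
    - [0, 0, -0.04]
    - [0, 0, 0]
    - [0, 0, 0]
  turn: [0, 0, 0]

```text
time: 20.55
ee_pos: [0.6234, 0.0732, 0.1436]
eef_rot: [0.781, 0.624, 0.002, 0.001]
ft_force: [-3.9, -0.5, 24.7]
width: 0.0303
grip_force: 40.0
```

Emit:
step_arm:
  delta_pos:
    - [0, 0, 0.04]
    - [0, 0, 0]
    - [0, 0, 0]
    - [0, 0, 0]
  turn: [0, 0, 0, 0]

```text
time: 20.95
ee_pos: [0.623, 0.0731, 0.1437]
eef_rot: [0.781, 0.624, 0.002, 0.001]
ft_force: [-2.4, -0.0, 19.1]
width: 0.0306
grip_force: 40.0
```

```bash
python3 look.py s6.png; python3 - <<'E'
from h import *
print(read_state()["ft_force"])
A=pts(camera("wrist"));d=np.hypot(A[...,0]-.621,A[...,1]-.071)
for a,b in((.031,.040),(.047,.051)):
    Q=A[(d>a)&(d<b)&(A[...,2]>.05)&(A[...,2]<.11)];print(a,len(Q),np.percentile(Q[:,2],[50,90,98]).round(4) if len(Q) else '')
m=(np.hypot(A[...,0]-.594,A[...,1]+.054)<.055)&(A[...,2]>.025)&(A[...,2]<.075)
print(m.sum(),sph(A[m],.025) if m.sum()>30 else '')
E
```

```text
[0.6229978  0.07311586 0.14373237]
side 386 globe (array([0.6225, 0.0701, 0.0875, 0.025 ]), np.float64(0.0013346981222766448))
lip 146 [0.6276 0.0773 0.1932] [0.6523 0.0922 0.2   ]
lowneck 53 [0.6226 0.0731 0.0124]
wrist 4112 globe (array([0.6207, 0.0709, 0.0887, 0.025 ]), np.float64(0.0003487988711506347))
lip 3007 [0.6215 0.0705 0.1952] [0.6431 0.0877 0.2007]
lowneck 348 [0.6211 0.0712 0.014 ]
[-2.09069568 -0.13834067 20.2051136 ]
0.031 2719 [0.1005 0.1086 0.1097]
0.047 1670 [0.0724 0.0733 0.0739]
0
```

View pics/s6.png

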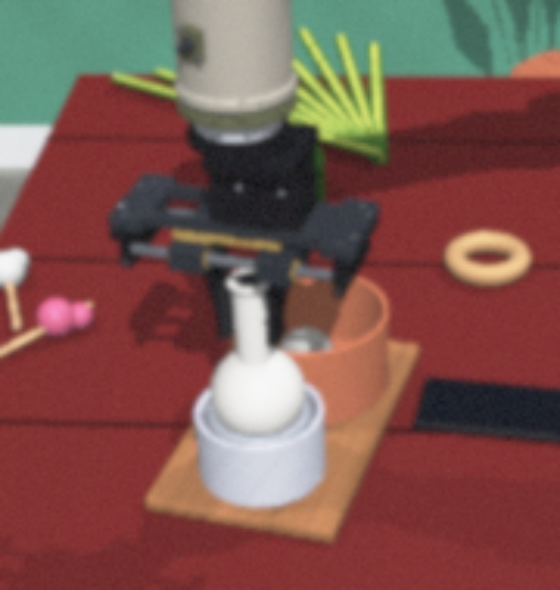

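The ring is level with the tube rim (260,405) and the vase is upright and seated at (258,390). The ball is still in the pot (305,340). The push is steady at about 19 N.

```bash
python3 -c "
from bench import *
print(close_job())"
```

```text
the job is handed in; nothing more can be done
None
```

I handed the job in with the ball resting on the pot's floor and the vase held upright, pressing the ring fully home at about 19 N; no verdict was returned.

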